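# Make up the drilling stack on the two-pin jig

### The job

Make up the drilling stack on the two-pin jig, every part over both pins: first the wide flat backing bar, on it the U-channel with its open side down, on that the narrow flat cover strip, and the drill template with its bushes up as the last, each lying flat on the one below. Lower the parts into place, do not drop them, and do not knock over the two sample rivet nuts and the nosepiece that stand among them.

Things in the scene. Friction and masses are not known exactly. Their poses are not given: they have to be found in the camera images.
- jig: Fixed drilling jig: grey plate 190 x 90 mm, 20 mm high, two upright steel pins at x = -55 and +55 mm, 10 mm thick, tips 86 mm above the table, the last 9 mm tapered. Origin: centre of the underside, midway between the pins; x along the pins' line, roughly away from the robot. An open toggle clamp on a tongue at its +x end (x = 106 to 192 mm, 90 mm high) is not used.
- jig_top (a point): Centre of the top of the jig's plate, midway between the pins, 20 mm above the jig's origin; axes as the jig. In the finished stack the undersides lie this far above it: backing bar 0, U-channel 12, cover strip 36, drill template 46 mm. The pin tips are 66 mm above it.
- backing_bar: Loose plain flat dull grey aluminium bar, the widest part: 180 (x) x 52 (y) x 12 mm (z), about 0.30 kg, lying flat. Origin: centre of the underside; x along its length. Two 16 mm through holes at x = -55 and +55 mm for the jig's pins. Same after a half turn about z: either way round is right.
- channel: Loose dull grey aluminium U-channel lying open side down, web on top: 160 (x) x 44 (y) x 24 mm (z), walls 4 mm, about 0.15 kg. Its holes are in the web; its underside is the lower edges of the flanges. Origin: centre of the underside; x along its length. Two 16 mm through holes at x = -55 and +55 mm for the jig's pins. Same after a half turn about z: either way round is right.
- cover_strip: Loose narrow flat dull grey aluminium strip, three small punch marks on top: 150 (x) x 34 (y) x 10 mm (z), about 0.13 kg, lying flat. Origin: centre of the underside; x along its length. Two 16 mm through holes at x = -55 and +55 mm for the jig's pins. Same after a half turn about z: either way round is right.
- drill_template: Loose dark steel drill template lying bushes up: plate 140 (x) x 32 (y) x 12 mm (z), on it three bright drill bushes (17 mm wide, 8 mm high, at x = -30, 0, +30 mm), about 0.42 kg. Origin: centre of the underside; x along its length. Two 16 mm through holes at x = -55 and +55 mm for the jig's pins. Same after a half turn about z: either way round is right.
- nut_a: Steel sample rivet nut standing on the table, flange up: 13 mm in diameter, flange 18 mm, 22 mm high, loose. Origin: centre of its underside, z up. Bystander, stays standing.
- nut_b: Brass sample rivet nut standing on the table, flange up: 12 mm in diameter, flange 16 mm, 19 mm high, loose. Origin: centre of its underside, z up. Bystander, stays standing.
- nosepiece: Dark steel nosepiece of a rivet tool standing on the table: foot 18 mm in diameter, upper part 12 mm, 28 mm high, loose. Origin: centre of its underside, z up. Bystander, stays standing.

How it is judged:
At the end, for the whole second after the job is handed in: Backing bar, U-channel, cover strip and drill template lie in this order from below over both pins: each centred on the jig within 6 mm, its underside within 3 mm of its stated height in the stack, tilted under 0.06 rad, its length within 0.12 rad of the pins' line, at rest (under 0.02 m/s) (horizontal distance between each of backing_bar, channel, cover_strip, drill_template and jig below 0.006 m and z of backing_bar in the frame of jig between 0.017 and 0.023 m and angle between each of backing_bar, channel, cover_strip, drill_template's own z axis and vertical below 0.06 rad and angle between the x axis of each of backing_bar, channel, cover_strip, drill_template and the x axis of jig, either way round below 0.12 rad and linear speed of each of backing_bar, channel, cover_strip, drill_template below 0.02 m/s and z of channel in the frame of jig between 0.029 and 0.035 m and z of cover_strip in the frame of jig between 0.053 and 0.059 m and z of drill_template in the frame of jig between 0.063 and 0.069 m); the robot touches nothing.
It fails at once if the backing bar is dropped onto the jig (falls free of the fingers at more than 0.7 m/s, a fall of about 25 mm) (horizontal distance between backing_bar and jig below 0.05 m and linear speed of backing_bar above 0.7 m/s and contact force between backing_bar and the fingers below 0.1 N).
It fails at once if the channel is dropped onto the jig (falls free of the fingers at more than 0.7 m/s, a fall of about 25 mm) (horizontal distance between channel and jig below 0.05 m and linear speed of channel above 0.7 m/s and contact force between channel and the fingers below 0.1 N).
It fails at once if the cover strip is dropped onto the jig (falls free of the fingers at more than 0.7 m/s, a fall of about 25 mm) (horizontal distance between cover_strip and jig below 0.05 m and linear speed of cover_strip above 0.7 m/s and contact force between cover_strip and the fingers below 0.1 N).
It fails at once if the drill template is dropped onto the jig (falls free of the fingers at more than 0.7 m/s, a fall of about 25 mm) (horizontal distance between drill_template and jig below 0.05 m and linear speed of drill_template above 0.7 m/s and contact force between drill_template and the fingers below 0.1 N).
It fails at once if a sample rivet nut or the nosepiece is knocked over (tilts more than 0.5 rad) (angle between any of nut_a, nut_b, nosepiece's own z axis and vertical above 0.5 rad).
It also fails if it takes over 115 s, if anything falls off the work surface, if the arm or the gripper's body presses on something with over 40 N, if the wrist force passes 120 N, or if a joint passes its speed limit or range.

### The arm

A 6-joint arm with a two-finger parallel gripper is mounted at the origin on the work surface. World frame = base frame: x ahead of the robot, y to its left, z up, the work surface at z = 0. Lengths are in m, angles in rad, forces in N, time in s.
With the tool pointing down it reaches from about 0.35 to 0.775 m from the base axis. Payload 5.5 kg.
Tool frame: the origin (TCP) lies between the finger pads; the fingertips stand 8 mm ahead of it and the grasp point (between the pads) lies 11 mm behind it; z points along the fingers, y is the line along which they close (so a half turn about z gives the same grasp; the last joint's range is limited). The gripper opens to 85 mm and grips with 20 to 120 N. Pads are 22 mm wide; open, the fingers measure 114 mm over their backs; the gripper's body (76 mm by 85 mm) begins 54 mm behind the grasp point. The pads swing forward as they close: fully open they stand 13 mm farther back than shut.
Start: joints at [-1.455, 0.313, 0.046, 1.304, 0, 1.431], TCP at [0.145, -0.556, 0.239] pointing down, gripper open.
Joint ranges: [-2.76, 2.76], [-0.86, 1.69], [-1.03, 1.26], [-2.2, 2.34], [-1.47, 1.5], [-3.14, 3.14]. Speed limits (rad/s): [2.57, 2.57, 3.14, 3.14, 3.14, 3.14].

### API

Orientations are given as a rotation vector (axis times angle).
In Python, from rig import get_obs, read_camera, job_done gives the robot as it stands. The module is installed in compiled form; this text tells all that it offers.
- The arm moves only by the shell command python3 -m jog 'ROWS' [FORCE]. ROWS is JSON, one flat list of numbers, 5 for each row, row after row: the closure in counts, from 0 (fully open) to 255 (shut), then the shift along the tool's x, y, z in mm, then the turn about the tool's z in degrees. In form: [fingers, x, y, z, roll, fingers, x, y, z, roll, ...]. A call has 1 to 20 rows; each row shifts and turns the commanded pose from where the row before left it, along the tool's axes as they then stand; what a row does not reach is not made up. A row lasts 1/12 s, in which the tool goes at most 41.7 mm and 7.16 degrees, less where a joint would pass 70% of its speed; a pose out of reach is approached as far as the arm can. A call with a gripper value outside its range is refused whole. The fingers move at their own pace and stop on an object; FORCE is the grip in N (left out, the last holds). Time passes only in rows, so rows that do not move let the fingers close. It gives the time, the measured TCP pose, the force, the opening and the grip force at its end, in the units of the state.
- get_obs(): the state, without advancing time (a new reading comes with each control period).
- read_camera(name): name is "side" or "top" or "wrist"; returns a dict with "image" (400x640x3 uint8, red, green, blue), "K" (3x3 intrinsics, pixels), "distortion" ([k1, k2, p1, p2, k3] as OpenCV has them; the pictures are not rectified), "rvec" (rotation vector, rad) and "tvec" (3), from world to camera coordinates, as OpenCV has them. Camera axes: x right, y down, z forward; pixel columns grow to the right and rows downward; lengths in m; the calibration is good to about 2 mm. A picture is of the moment at which its call begins. There is no depth.
- job_done(): hands the job in; it is judged then, once.
The state is a dict: "time_s": time; "joint_pos": joint angles; "dq": joint speeds; "effort": joint torques, N m; "eef_pos": TCP position; "ee_rot": TCP orientation; "force": force on the tool from outside, world axes, zero at the start; "moment": the same for the moment, N m; "finger_gap": finger opening in m; "finger_force": force on a finger pad.
Only numpy, scipy, OpenCV 4.12 (cv2) and the standard library are available. Lean on these libraries where they do the work, as an engineer would, in place of code of your own. Each camera call takes 0.05 s, during which the arm holds its last target. There are 200 camera calls.

## Working session

There is one attempt and no reset: what is moved stays moved. The work goes in short steps, Python scripts to look and compute and a shell command to move; the robot and the scene stay as the last step left them, time stands still between calls to the robot, and variables do not carry over. Pictures are saved under pics/ and viewed, at most 14 in all, crops included, and the job is handed in when it is done.

```bash
mkdir -p pics; python3 - <<'E'
from rig import *
import cv2,numpy as np
o=get_obs();print({k:np.round(v,3) for k,v in o.items()})
for n in ("top","side"):
    c=read_camera(n);cv2.imwrite(f"pics/{n}0.png",cv2.cvtColor(c["image"],cv2.COLOR_RGB2BGR))
    R=cv2.Rodrigues(c["rvec"])[0];print(n,np.round(c["K"],1).tolist(),np.round(c["distortion"],3),(-R.T@np.ravel(c["tvec"])).round(3),R.round(2).tolist())
E
```

```text
{'time_s': np.float64(0.0), 'joint_pos': array([-1.455,  0.314,  0.045,  1.304,  0.   ,  1.431]), 'dq': array([ 0.002, -0.   ,  0.   ,  0.002,  0.   , -0.001]), 'effort': array([-1.0000e-03, -4.8062e+01,  2.9854e+01,  1.9000e-02, -0.0000e+00,
       -0.0000e+00]), 'eef_pos': array([ 0.145, -0.556,  0.238]), 'ee_rot': array([-3.114, -0.4  , -0.   ]), 'force': array([ 0.006, -1.368, -0.311]), 'moment': array([-0.024,  0.01 , -0.053]), 'finger_force': np.float64(0.0), 'finger_gap': np.float64(0.085)}
top [[400.4, 0.0, 316.5], [0.0, 400.4, 195.0], [0.0, 0.0, 1.0]] [-0.024  0.     0.     0.     0.   ] [ 0.45  -0.013  1.084] [[-0.02, -1.0, -0.0], [-0.99, 0.02, -0.12], [0.12, -0.0, -0.99]]
side [[482.1, 0.0, 311.2], [0.0, 482.1, 205.7], [0.0, 0.0, 1.0]] [0.032 0.    0.    0.    0.   ] [0.536 0.733 0.839] [[-1.0, -0.01, 0.0], [-0.01, 0.74, -0.67], [0.01, -0.67, -0.74]]
```

View pics/top0.png

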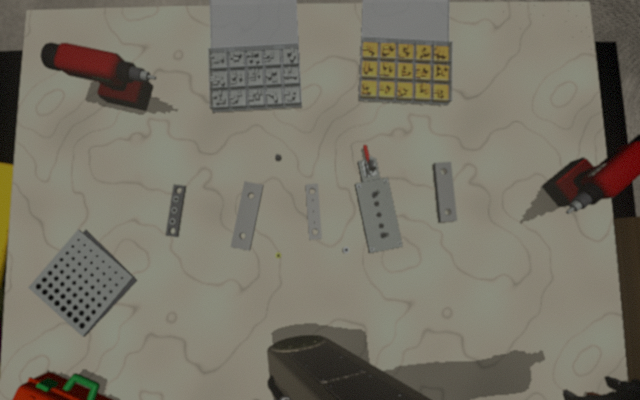

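View pics/side0.png

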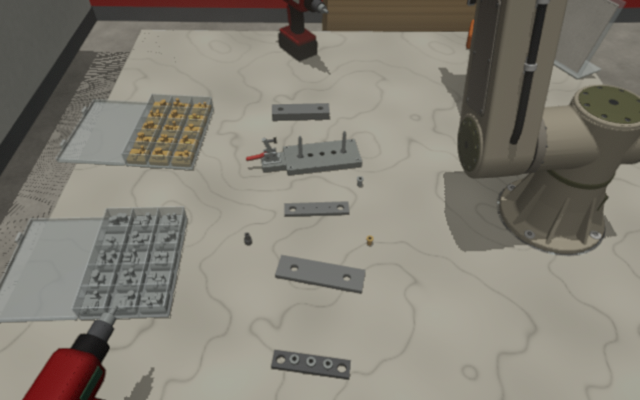

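The top view shows, left to right: template (175,210), backing bar (247,215), cover strip (313,212), jig (379,214) and channel (444,192). The nosepiece is at (278,157), the brass nut at (278,255) and the steel nut at (345,250). The side view agrees with this.

```bash
cat > h.py <<'E'
from rig import *
import cv2,numpy as np
from scipy.spatial.transform import Rotation as Rn
def cam(n,save=None):
    c=read_camera(n)
    if save: cv2.imwrite(f"pics/{save}.png",cv2.cvtColor(c["image"],cv2.COLOR_RGB2BGR))
    return c
def ray(c,uv):
    uv=np.array(uv,float).reshape(-1,1,2);R=cv2.Rodrigues(c["rvec"])[0]
    p=cv2.undistortPoints(uv,c["K"],np.array(c["distortion"])).reshape(-1,2)
    return -R.T@np.ravel(c["tvec"]),np.c_[p,np.ones(len(p))]@R
def plane(c,uv,z):
    o,d=ray(c,uv);return o+d*((z-o[2])/d[:,2])[:,None]
def pix(c,P): return cv2.projectPoints(np.array(P,float).reshape(-1,1,3),c["rvec"],c["tvec"],c["K"],np.array(c["distortion"]))[0].reshape(-1,2)
def tool():
    o=get_obs();R=Rn.from_rotvec(o["ee_rot"]).as_matrix();return np.array(o["eef_pos"]),R
def delta(x,y,yaw,z=None):
    """mm shifts in present tool axes, then roll deg to bring tool x to world yaw (deg)"""
    p,R=tool();d=R.T@(np.array([x,y,p[2] if z is None else z])-p)*1e3
    t=np.degrees(np.arctan2(R[1,0],R[0,0]));r=-((yaw-t+90)%180-90)
    return "tcp",p.round(4),"yaw",t.round(2),"shift",d.round(1),"roll",r.round(2)
E
python3 - <<'E'
from h import *
c=cam("top");hsv=cv2.cvtColor(c["image"],cv2.COLOR_RGB2HSV);S,V=hsv[...,1],hsv[...,2]
for n,(u,v),z in [("tmpl",(175,210),.012),("bar",(247,215),.012),("strip",(313,212),.010),("jig",(379,214),.02),("chan",(444,192),.024)]:
    y0,x0=v-50,u-34;m=((S[y0:v+50,x0:u+34]<30)|(V[y0:v+50,x0:u+34]<95)).astype(np.uint8)*255
    m=cv2.morphologyEx(m,cv2.MORPH_CLOSE,np.ones((5,5)))
    if n=="jig":m=cv2.morphologyEx(m,cv2.MORPH_OPEN,np.ones((23,23)))
    k=[a for a in cv2.findContours(m,0,2)[0] if cv2.contourArea(a)>200]
    a=max(k,key=cv2.contourArea)+[x0,y0]
    P=plane(c,a.reshape(-1,2),z)[:,:2]*1000
    (cx,cy),(w,h),t=cv2.minAreaRect(P.astype(np.float32))
    if w<h:t+=90
    print(n,np.round([cx,cy,w,h,(t+90)%180-90],1))
for n,uv,z in [("nose",(278,157),.028),("nutb",(278,255),.019),("nuta",(345,250),.022)]:print(n,plane(c,uv,z).round(3))
c2=cam("side")
for n,uv,z in [("nose",(248,236),.025),("nutb",(370,239),.017),("nuta",(361,180),.02)]:print(n,plane(c2,uv,z).round(3))
print(delta(.48,.19,0))
E
```

```text
tmpl [544.7 382.  166.9 267.8  -0.8]
bar [492.  178.2 117.5 246.  -25.6]
strip [533.9 -43.3 275.5 116.9   4.5]
jig [ 522.8 -173.6  119.7  189.8   -1.6]
chan [ 579.3 -339.9  155.8  267.1   -0.9]
nose [[0.678 0.087 0.028]]
nutb [[0.417 0.089 0.019]]
nuta [[ 0.427 -0.087  0.022]]
nose [[0.678 0.091 0.025]]
nutb [[0.416 0.09  0.017]]
nuta [[ 0.425 -0.087  0.02 ]]
('tcp', array([ 0.1454, -0.556 ,  0.2387]), 'yaw', np.float64(14.66), 'shift', array([ 512.4, -637.1,    0.8]), 'roll', np.float64(14.66))
```

```bash
python3 - <<'E'
from h import *
c=cam("top");hsv=cv2.cvtColor(c["image"],cv2.COLOR_RGB2HSV)
for n,(u,v) in dict(bar=(240,215),jig=(372,225),chan=(444,192),tmpl=(171,200),strip=(313,203),table=(290,200),shadow=(400,360)).items():print(n,hsv[v,u])
for n,uv,z in [("tmpl",[(179,186),(172,236)],.012),("bar",[(253,182),(240,249)],.012),("strip",[(312,185),(314,239)],.01),("jig",[(371,180),(388,250)],.02),("chan",[(442,163),(448,221)],.024)]:
    P=plane(c,uv,z);d=P[0]-P[1];print(n,P.mean(0).round(3),np.linalg.norm(d).round(3),np.degrees(np.arctan2(d[1],d[0])).round(1))
E
```

```text
bar [ 30  16 110]
jig [ 43  16 113]
chan [ 30  14 109]
tmpl [30 19 95]
strip [ 26  17 119]
table [ 21  38 134]
shadow [ 25  32 134]
tmpl [0.539 0.365 0.012] 0.136 -6.7
bar [0.524 0.174 0.012] 0.183 -10.9
strip [ 0.53  -0.005  0.01 ] 0.145 1.2
jig [ 0.519 -0.181  0.02 ] 0.191 11.7
chan [ 0.576 -0.358  0.024] 0.157 2.8
```

```bash
python3 -m jog '[0,28.6,-16.7,0,0.2,0,28.6,-16.7,0,0.2,0,28.6,-16.7,0,0.2,0,28.6,-16.7,0,0.2,0,28.6,-16.7,0,0.2,0,28.6,-16.7,0,0.2,0,28.6,-16.7,0,0.2,0,28.6,-16.7,0,0.2,0,28.6,-16.7,0,0.2,0,28.6,-16.7,0,0.2,0,28.6,-16.7,0,0.2,0,28.6,-16.7,0,0.2,0,28.6,-16.7,0,0.2,0,28.6,-16.7,0,0.2,0,28.6,-16.7,0,0,0,28.6,-16.7,0,0,0,0,0,0,0,0,0,0,0,0]'
python3 - <<'E'
from h import *
c=cam("wrist","w1");R=cv2.Rodrigues(c["rvec"])[0];o=-R.T@np.ravel(c["tvec"]);p,T=tool()
print(o.round(3),p.round(3),(T.T@(o-p)).round(3),(R@T).round(2).tolist(),c["K"][0][0],c["distortion"]);print(delta(.519,-.181,11.7))
E
```

```text
time_s: 1.75
eef_pos: [0.5309, -0.1906, 0.2388]
ee_rot: [-3.124, -0.33, 0.001]
force: [-0.1, -0.2, -0.1]
finger_gap: 0.0852
finger_force: 0.0
[ 0.598 -0.175  0.374] [ 0.53  -0.191  0.239] [ 0.069 -0.002 -0.135] [[0.0, 1.0, -0.0], [-0.96, 0.0, -0.27], [-0.27, 0.0, 0.96]] 306.2445569092551 [-0.04400964  0.          0.          0.          0.        ]
('tcp', array([ 0.5301, -0.1915,  0.2389]), 'yaw', np.float64(11.95), 'shift', array([ -8.7, -12.6,   0. ]), 'roll', np.float64(0.25))
```

View pics/w1.png

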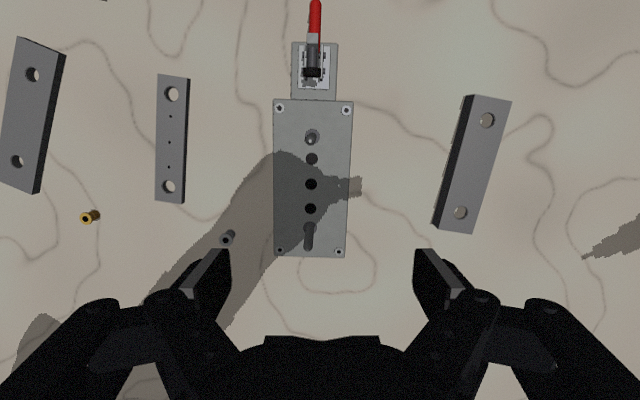

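Wrist view: the jig plate corners are near (273,99), (354,101), (345,257), (273,256). Its pins are at (311,136) and (308,237). The strip holes are at (172,94) and (169,186), the channel holes at (487,120) and (460,212), and the bar holes at (33,74) and (17,161).

```bash
python3 - <<'E'
from h import *
c=cam("wrist")
P=plane(c,[(273,99),(354,101),(345,257),(273,256)],.02);print("jigcorn",P.round(4).tolist(),P.mean(0).round(4),[np.linalg.norm(P[i]-P[i-1]).round(3) for i in range(4)])
d=P[0]+P[1]-P[2]-P[3];print(np.degrees(np.arctan2(d[1],d[0])))
g=cv2.cvtColor(c["image"],cv2.COLOR_RGB2BGR)
cv2.imwrite("pics/w1z.png",cv2.resize(g[90:265,260:365],None,fx=3.4,fy=3.4,interpolation=cv2.INTER_CUBIC))
for n,uv,z in [("strip",[(172,94),(169,186)],.01),("chan",[(487,120),(460,212)],.024),("bar",[(33,74),(17,161)],.012)]:
    P=plane(c,uv,z);d=P[0]-P[1];print(n,P.mean(0).round(4),np.linalg.norm(d).round(4),np.degrees(np.arctan2(d[1],d[0])).round(2))
E
```

```text
jigcorn [[0.6043, -0.1197, 0.02], [0.6207, -0.2078, 0.02], [0.4353, -0.2408, 0.02], [0.4177, -0.1514, 0.02]] [ 0.5195 -0.1799  0.02  ] [np.float64(0.189), np.float64(0.09), np.float64(0.188), np.float64(0.091)]
9.859799760053857
strip [ 0.5325 -0.0066  0.01  ] 0.1089 3.02
chan [ 0.5782 -0.3607  0.024 ] 0.1097 2.39
bar [0.5247 0.172  0.012 ] 0.1102 -12.32
```

View pics/w1z.png

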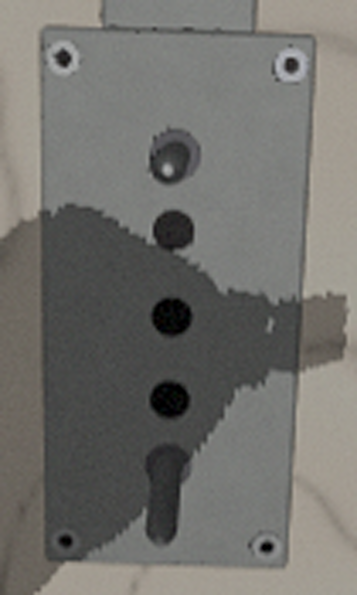

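The zoom shows pin bases at (177,153) and (168,464), pin tips at (168,168) and (160,540), the middle hole at (171,316), and screws at (64,58), (291,65), (266,546), (66,540) in crop pixels.

```bash
python3 - <<'E'
from h import *
c=cam("wrist")
f=lambda L:np.array(L)/3.4+[260,90]
def sh(n,P):
    k=len(P)//2;d=P[:k].sum(0)-P[k:].sum(0);print(n,P.mean(0).round(4),(np.linalg.norm(d)/k).round(4),np.degrees(np.arctan2(d[1],d[0])).round(2))
sh("base",plane(c,f([(177,153),(168,464)]),.02))
sh("tip",plane(c,f([(168,168),(160,540)]),.086))
sh("screws",plane(c,f([(64,58),(291,65),(266,546),(66,540)]),.02))
print(plane(c,f([(171,316)]),.02))
print(delta(.5247,.172,-12.3,.2))
E
```

```text
base [ 0.5201 -0.1798  0.02  ] 0.1103 9.75
tip [ 0.5199 -0.1796  0.086 ] 0.11 10.05
screws [ 0.5192 -0.1797  0.02  ] 0.1708 10.02
[[ 0.51949256 -0.17950155  0.02      ]]
('tcp', array([ 0.5294, -0.1925,  0.2392]), 'yaw', np.float64(11.81), 'shift', array([  70. , -357.8,   39.1]), 'roll', np.float64(24.11))
```

```bash
python3 -m jog '[0,3.5,-17.9,0,0,0,3.5,-17.9,0,0,0,5.8,-29.8,2,0,0,5.8,-29.8,2,0,0,5.8,-29.8,2,0,0,5.8,-29.8,2,0,0,5.8,-29.8,2,0,0,5.8,-29.8,2,0,0,5.8,-29.8,2,0,0,5.8,-29.8,2,0,0,5.8,-29.8,2,0,0,5.8,-29.8,2,0,0,5,-24,2,0,0,0,0,0,6,0,0,0,0,6,0,0,0,0,6,0,0,0,0,6,0,0,0,0,0,0,0,0,0,0]'
python3 - <<'E'
from h import *
c=cam("wrist","w2");print(delta(.5247,.172,-12.3))
g=cv2.cvtColor(c["image"],cv2.COLOR_RGB2BGR)
print(pix(c,[[.5247,.172,.012]]))
cv2.imwrite("pics/w2z.png",cv2.resize(g[60:290,250:390],None,fx=2.6,fy=2.6,interpolation=cv2.INTER_CUBIC))
E
```

```text
time_s: 3.48
eef_pos: [0.5276, 0.0684, 0.2174]
ee_rot: [-3.06, 0.1, 0.016]
force: [-0.1, -0.2, 0.2]
finger_gap: 0.0855
finger_force: 0.0
('tcp', array([0.5276, 0.0696, 0.2175]), 'yaw', np.float64(-3.6), 'shift', array([  -9.4, -101.7,    8.2]), 'roll', np.float64(8.7))
[[248.35721055 183.60835089]]
```

View pics/w2z.png

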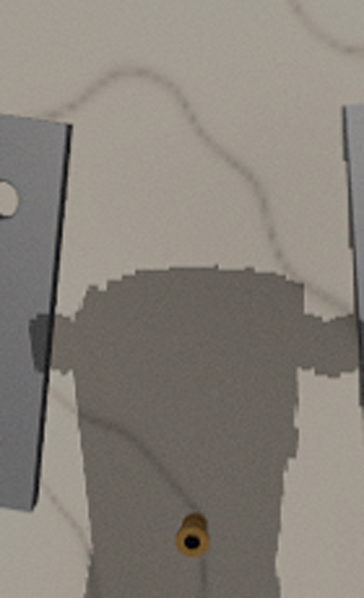

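```bash
python3 -m jog '[0,-1,-12.7,0,2,0,-1,-12.7,0,2,0,-1,-12.7,0,2,0,-1,-12.7,0,2.7,0,-1,-12.7,0,0,0,-1,-12.7,0,0,0,-1,-12.7,0,0,0,-1,-12.7,0,0,0,0,0,0,0,0,0,0,0,0,0,0,0,0,0]'
python3 - <<'E'
from h import *
p,R=tool();print(R[:,2],get_obs()["joint_pos"]);print(delta(.5247,.172,-12.3))
E
```

```text
time_s: 4.45
eef_pos: [0.5205, 0.0828, 0.2294]
ee_rot: [-2.988, 0.12, 0.034]
force: [-0.6, -0.1, -0.3]
finger_gap: 0.0854
finger_force: 0.0
[-0.01639655  0.15114709 -0.98837529] [-0.07907877  0.23154138 -0.09633979  1.27152542  0.14994067  3.14059634]
('tcp', array([0.5205, 0.0828, 0.2294]), 'yaw', np.float64(-4.47), 'shift', array([ -2.7, -88.3,  13.4]), 'roll', np.float64(7.83))
```

```bash
python3 -m jog '[0,0,0,0,-7.1,0,0,0,0,-7.1,0,0,0,0,-7.1,0,0,0,0,-7.1,0,0,0,0,-7.1,0,0,0,0,-7.1,0,0,0,0,-7.1,0,0,0,0,-7.1,0,0,0,0,-7.1,0,0,0,0,-7.1,0,0,0,0,-7.1,0,0,0,0,-7.1,0,0,0,0,-7.1,0,0,0,0,-7.1,0,0,0,0,-7.1,0,0,0,0,-7.1,0,0,0,0,-7.1,0,0,0,0,-7.1,0,0,0,0,-7.1,0,0,0,0,-7.1]'
python3 - <<'E'
from h import *
p,R=tool();print(R[:,2],get_obs()["joint_pos"]);print(delta(.5247,.172,-12.3))
E
```

```text
time_s: 6.12
eef_pos: [0.5205, 0.0823, 0.2293]
ee_rot: [-1.106, -2.858, -0.208]
force: [-0.6, 0.6, -0.1]
finger_gap: 0.0855
finger_force: 0.0
[-0.01650607  0.15116482 -0.98837075] [-0.07997831  0.23163802 -0.09650419  1.27151212  0.14992391  0.65607906]
('tcp', array([0.5205, 0.0823, 0.2293]), 'yaw', np.float64(138.04), 'shift', array([56.4, 68.5, 13.5]), 'roll', np.float64(-29.66))
```

```bash
python3 -m jog '[0,0,0,0,-7.1,0,0,0,0,-7.1,0,0,0,0,-7.1,0,0,0,0,-7.1,0,0,0,0,-7.1,0,0,0,0,-7.1,0,0,0,0,-7.1,0,0,0,0,-7.1,0,0,0,0,-7.1,0,0,0,0,-7.1,0,0,0,0,-7.1,0,0,0,0,-7.1,0,0,0,0,-7.1,0,0,0,0,-7.1,0,0,0,0,-7.1,0,0,0,0,-7.1,0,0,0,0,-7.1,0,0,0,0,-7.1,0,0,0,0,-7.1,0,0,0,0,-7.1]'
python3 -m jog '[0,0,0,0,-7.1,0,0,0,0,-7.1,0,0,0,0,-7.1,0,0,0,0,-7.1,0,0,0,0,-7.1,0,0,0,0,-7.1,0,0,0,0,-7.1,0,0,0,0,-7.1,0,0,0,0,-7.1,0,0,0,0,-7.1,0,0,0,0,-4,0,0,0,0,0]'
python3 - <<'E'
from h import *
p,R=tool();print(R[:,2],get_obs()["joint_pos"]);print(delta(.5247,.172,-12.3))
E
python3 -m jog '[0,0,0,0,-4,0,0,0,0,-4,0,0,0,0,0]'
python3 - <<'E'
from h import *
p,R=tool();print(R[:,2],get_obs()["joint_pos"]);print(delta(.5247,.172,-12.3))
E
```

```text
time_s: 7.78
eef_pos: [0.5205, 0.0823, 0.2293]
ee_rot: [-2.317, 1.955, 0.168]
force: [0.2, -0.7, 0.2]
finger_gap: 0.0855
finger_force: 0.0
time_s: 8.78
eef_pos: [0.5205, 0.0823, 0.2293]
ee_rot: [-2.987, 0.145, 0.036]
force: [0.3, 0.2, -0.1]
finger_gap: 0.0854
finger_force: 0.0
[-0.01651061  0.1511966  -0.98836582] [-0.07996909  0.231642   -0.09651747  1.27150075  0.14995585 -3.12680297]
('tcp', array([0.5205, 0.0823, 0.2293]), 'yaw', np.float64(-5.42), 'shift', array([ -4.2, -88.6,  13.5]), 'roll', np.float64(6.88))
time_s: 9.03
eef_pos: [0.5211, 0.1167, 0.2295]
ee_rot: [-3.014, 0.007, 0.016]
force: [-0.8, 0.2, -0.0]
finger_gap: 0.0856
finger_force: 0.0
[-0.01032305  0.12688446 -0.99186379] [-7.06589092e-04  2.32917731e-01 -9.17158601e-02  1.25666047e+00
  1.27220032e-01 -3.13828636e+00]
('tcp', array([0.5211, 0.1167, 0.2295]), 'yaw', np.float64(-0.23), 'shift', array([  3.4, -54.9,   7. ]), 'roll', np.float64(12.07))
```

```bash
python3 -m jog '[0,0,15,0,-4,0,0,15,0,-4,0,0,15,0,-4,0,0,0,0,0]'
python3 - <<'E'
from h import *
p,R=tool();print(R[:,2],get_obs()["joint_pos"]);print(delta(.5247,.172,-12.3))
E
```

```text
time_s: 9.37
eef_pos: [0.5174, 0.1484, 0.2243]
ee_rot: [-3.072, -0.14, -0.01]
force: [0.4, 0.1, 0.3]
finger_gap: 0.0857
finger_force: 0.0
[ 0.00360567  0.0669481  -0.99774994] [ 0.0935545   0.23271907 -0.10039105  1.22782027  0.06636721 -3.13876393]
('tcp', array([0.5174, 0.1484, 0.2243]), 'yaw', np.float64(5.2), 'shift', array([  9.4, -22.8,   1.6]), 'roll', np.float64(17.5))
```

```bash
python3 -m jog '[0,0,15,0,-4,0,0,15,0,-4,0,0,15,0,-4,0,0,0,0,0]'
python3 - <<'E'
from h import *
p,R=tool();print(R[:,2],get_obs()["joint_pos"]);print(delta(.5247,.172,-12.3))
E
```

```text
time_s: 9.7
eef_pos: [0.5112, 0.1797, 0.2224]
ee_rot: [-3.122, -0.29, -0.028]
force: [-1.1, -0.3, 0.5]
finger_gap: 0.0854
finger_force: 0.0
[ 0.01696849  0.00765548 -0.99982672] [ 0.18741347  0.23922702 -0.09533535  1.21813507  0.0043599  -3.13925667]
('tcp', array([0.5112, 0.1797, 0.2224]), 'yaw', np.float64(10.6), 'shift', array([11.8, 10. ,  0.2]), 'roll', np.float64(22.9))
```

```bash
python3 -m jog '[0,0,0,0,7.1,0,0,0,0,7.1,0,0,0,0,7.1,0,0,0,0,7.1,0,0,0,0,7.1,0,0,0,0,7.1,0,0,0,0,7.1,0,0,0,0,7.1,0,0,0,0,7.1,0,0,0,0,7.1,0,0,0,0,7.1,0,0,0,0,7.1,0,0,0,0,7.1,0,0,0,0,7.1,0,0,0,0,7.1,0,0,0,0,7.1,0,0,0,0,7.1,0,0,0,0,7.1,0,0,0,0,7.1,0,0,0,0,7.1]'
python3 -m jog '[0,0,0,0,7.1,0,0,0,0,7.1,0,0,0,0,7.1,0,0,0,0,7.1,0,0,0,0,7.1,0,0,0,0,7.1,0,0,0,0,7.1,0,0,0,0,7.1,0,0,0,0,4.1,0,0,0,0,0,0,0,0,0,0]'
python3 - <<'E'
from h import *
c=cam("wrist","w3")
p,R=tool();print(R[:,2],get_obs()["joint_pos"]);print(delta(.5247,.172,-12.3))
g=cv2.cvtColor(c["image"],cv2.COLOR_RGB2BGR);P=pix(c,[[.5247,.172,.012]]);print(P)
u,v=P[0].astype(int);u0,v0=max(0,u-75),max(0,v-100);print(u0,v0)
cv2.imwrite("pics/w3z.png",cv2.resize(g[v0:v0+200,u0:u0+150],None,fx=3,fy=3,interpolation=cv2.INTER_CUBIC))
E
```

```text
time_s: 11.37
eef_pos: [0.512, 0.1775, 0.2224]
ee_rot: [-1.271, 2.853, 0.0]
force: [-0.5, 0.3, 0.6]
finger_gap: 0.0854
finger_force: 0.0
time_s: 12.28
eef_pos: [0.5119, 0.1778, 0.2224]
ee_rot: [0.336, 3.107, 0.015]
force: [-0.9, -0.5, -0.4]
finger_gap: 0.0853
finger_force: 0.0
[ 0.01736127  0.00757195 -0.99982061] [ 0.18400066  0.23906294 -0.09528735  1.21799123  0.00426766  0.39901296]
('tcp', array([0.5119, 0.1779, 0.2225]), 'yaw', np.float64(167.68), 'shift', array([-13.7,  -3.1,   0.2]), 'roll', np.float64(-0.02))
[[315.52610927 185.89793644]]
240 85
```

View pics/w3z.png

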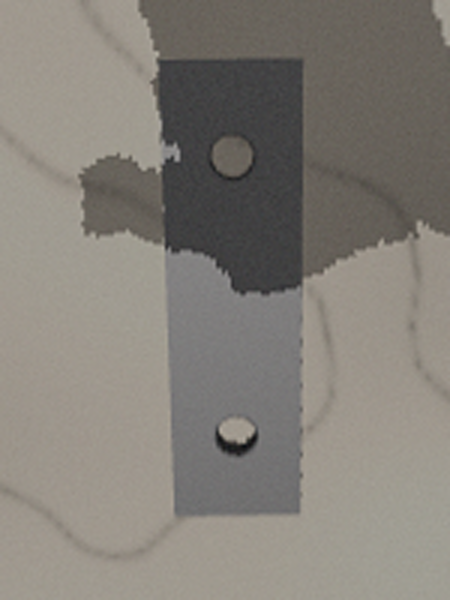

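The bar lies along the tool x axis, with its holes at crop pixels (232,157) and (237,434).

```bash
cat >> h.py <<'E'
def pair(c,uv,z):
    P=plane(c,uv,z);d=P[0]-P[1];return P.mean(0).round(4),np.linalg.norm(d).round(4),((np.degrees(np.arctan2(d[1],d[0]))+90)%180-90).round(2)
E
python3 - <<'E'
from h import *
c=cam("wrist")
P,l,a=pair(c,np.array([(232,157),(237,434)])/3+[240,85],.012);print(P,l,a);print(pair(c,np.array([(231.5,60),(237.5,514)])/3+[240,85],.012))
for z in (.1,.03,.01):print(z,delta(P[0],P[1],a,z))
E
```

```text
[0.5248 0.1753 0.012 ] 0.1095 -11.44
(array([0.5253, 0.1752, 0.012 ]), np.float64(0.1793), np.float64(-11.71))
0.1 ('tcp', array([0.5119, 0.1781, 0.2224]), 'yaw', np.float64(167.68), 'shift', array([-11.4,  -1.3, 122.6]), 'roll', np.float64(-0.88))
0.03 ('tcp', array([0.5119, 0.1781, 0.2224]), 'yaw', np.float64(167.68), 'shift', array([-10.3,  -2.1, 192.6]), 'roll', np.float64(-0.88))
0.01 ('tcp', array([0.5119, 0.1781, 0.2224]), 'yaw', np.float64(167.68), 'shift', array([-10. ,  -2.3, 212.6]), 'roll', np.float64(-0.88))
```

```bash
python3 -m jog '[0,-2,0,18,-0.9,0,-2,-1,25,0,0,-2,-1,25,0,0,-2,-0.3,25,0,0,-2,0,25,0,0,0,0,25,0,0,0,0,25,0,0,0,0,20,0,0,0,0,15,0,0,0,0,9,0,0,0,0,0,0,255,0,0,0,0,255,0,0,0,0,255,0,0,0,0,255,0,0,0,0,255,0,0,0,0,255,0,0,0,0]' 60
python3 - <<'E'
from h import *
print(get_obs()["finger_gap"],get_obs()["finger_force"],get_obs()["force"]);print(delta(.5248,.1753,-11.5,.01))
E
```

```text
time_s: 13.8
eef_pos: [0.526, 0.1757, 0.0126]
ee_rot: [0.311, 3.106, 0.014]
force: [-2.0, -1.4, 6.3]
finger_gap: 0.0494
finger_force: 61.4
0.049399658983525184 61.42923153021911 [-2.00038607 -1.36824274  6.26399441]
('tcp', array([0.526 , 0.1757, 0.0126]), 'yaw', np.float64(168.55), 'shift', array([ 1.1, -0.7,  2.6]), 'roll', np.float64(0.05))
```

```bash
python3 -m jog '[255,0,0,-3,0,255,0,0,-6,0,255,0,0,-12,0,255,0,0,-20,0,255,0,0,-25,0,255,0,0,-25,0,255,0,0,-25,0,255,0,0,-25,0,255,0,0,-20,0,255,0,0,-10,0,255,0,0,0,0,255,0,0,0,0]'
python3 - <<'E'
from h import *
c=cam("wrist","w4");o=get_obs();print(o["finger_gap"],o["force"]);print(delta(.5208,-.1795,9.95,.185))
E
```

```text
time_s: 14.8
eef_pos: [0.5217, 0.1747, 0.1815]
ee_rot: [0.311, 3.109, 0.015]
force: [-0.3, 0.4, -3.5]
finger_gap: 0.0495
finger_force: 63.0
0.049378437965604434 [-1.21671973  0.01197275 -3.44991143]
('tcp', array([0.521 , 0.1746, 0.1804]), 'yaw', np.float64(168.57), 'shift', array([ -70. , -347. ,   -7.1]), 'roll', np.float64(-21.38))
```

View pics/w4.png

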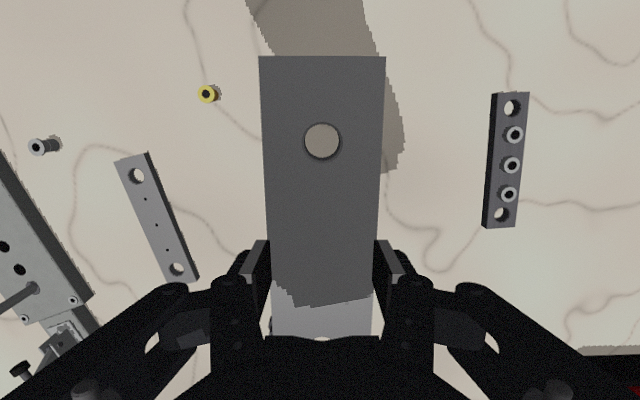

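The bar is lifted with one hole at (322,141). The template holes are at (511,107) and (499,214), and the strip holes at (137,175) and (177,269).

```bash
python3 - <<'E'
from h import *
c=cam("wrist");p,T=tool()
o,d=ray(c,[(322,141)]);o=T.T@(o-p);d=d@T;print("hole in tool",(o+d*((.0006-o[2])/d[:,2])[:,None])*1e3)
print("tmpl",pair(c,[(511,107),(499,214)],.012));print("strip",pair(c,[(137,175),(177,269)],.01))
E
python3 -m jog '[255,-3,-15,0,0,255,-5.8,-29,0,0,255,-5.8,-29,0,0,255,-5.8,-29,0,0,255,-5.8,-29,0,0,255,-5.8,-29,0,0,255,-5.8,-29,0,0,255,-5.8,-29,0,0,255,-5.8,-29,0,0,255,-5.8,-29,0,0,255,-5.8,-29,0,0,255,-5.8,-29,0,0,255,-3,-12,0,-5.3,255,0,0,0,-5.3,255,0,0,0,-5.3,255,0,0,0,-5.4,255,0,0,0,0,255,0,0,0,0]'
python3 - <<'E'
from h import *
c=cam("wrist","w5");print(get_obs()["joint_pos"],tool()[1][:,2]);print(delta(.5208,-.1795,9.95,.185))
E
```

```text
hole in tool [[56.07287546  2.09282898  0.6       ]]
tmpl (array([0.5386, 0.3647, 0.012 ]), np.float64(0.1095), np.float64(-8.66))
strip (array([ 0.5315, -0.0026,  0.01  ]), np.float64(0.1103), np.float64(2.9))
time_s: 16.4
eef_pos: [0.5209, -0.178, 0.1774]
ee_rot: [-0.265, 3.115, 0.012]
force: [0.0, -0.5, -3.6]
finger_gap: 0.0494
finger_force: 63.2
[-0.48287578  0.28272725 -0.14872623  1.12957095  0.0147698  -0.65249978] [ 0.01551131  0.0085438  -0.99984319]
('tcp', array([ 0.521 , -0.178 ,  0.1777]), 'yaw', np.float64(-170.28), 'shift', array([ 0.4, -1.4, -7.3]), 'roll', np.float64(-0.23))
```

View pics/w5.png

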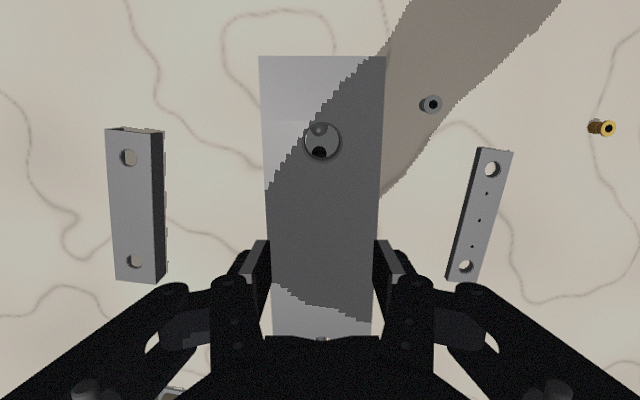

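```bash
python3 - <<'E'
from h import *
c=cam("wrist");g=cv2.cvtColor(c["image"],cv2.COLOR_RGB2BGR)
cv2.imwrite("pics/w5z.png",cv2.resize(g[110:172,290:354],None,fx=8,fy=8,interpolation=cv2.INTER_CUBIC))
a=np.radians(9.95)
for y in (-.1797,-.1777):
  J=np.array([.5197,y,0]);q=J-[.055*np.cos(a),.055*np.sin(a),0]
  print(((pix(c,[q+[0,0,.02],q+[0,0,.077],q+[0,0,.086]])-[290,110])*8).round(0).tolist())
E
```

```text
[[218.0, 116.0], [213.0, 141.0], [212.0, 146.0]]
[[235.0, 119.0], [234.0, 145.0], [234.0, 150.0]]
```

View pics/w5z.png

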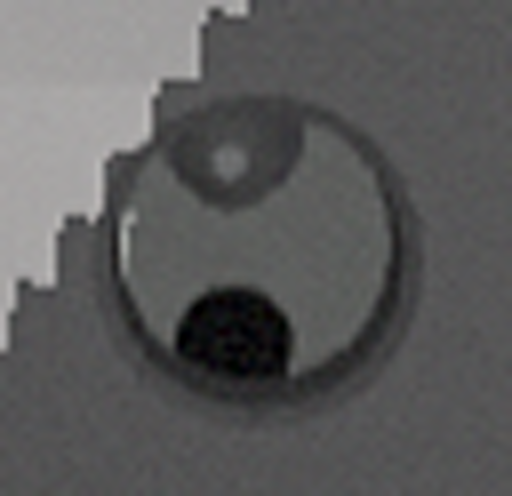

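```bash
python3 -m jog '[255,0,-1,10,-0.2,255,0,0,20,0,255,0,0,20,0,255,0,0,14,0,255,0,0,5,0,255,0,0,0,0,255,0,0,0,0]'
cat >> h.py <<'E'
def intool(c,uv,z):
    p,T=tool();o,d=ray(c,uv);o=T.T@(o-p);d=d@T;return (o+d*((z-o[2])/d[:,2])[:,None])*1e3
E
python3 - <<'E'
from h import *
c=cam("wrist");g=cv2.cvtColor(c["image"],cv2.COLOR_RGB2BGR);print(delta(.5208,-.1795,9.95,.1))
cv2.imwrite("pics/w6z.png",cv2.resize(g[110:172,290:354],None,fx=8,fy=8,interpolation=cv2.INTER_CUBIC))
E
```

```text
time_s: 17.08
eef_pos: [0.523, -0.1787, 0.1099]
ee_rot: [-0.274, 3.112, 0.01]
force: [0.0, -0.9, -2.5]
finger_gap: 0.0492
finger_force: 63.2
('tcp', array([ 0.5235, -0.179 ,  0.1106]), 'yaw', np.float64(-169.94), 'shift', array([ 3. , -0. , 10.6]), 'roll', np.float64(0.11))
```

View pics/w6z.png

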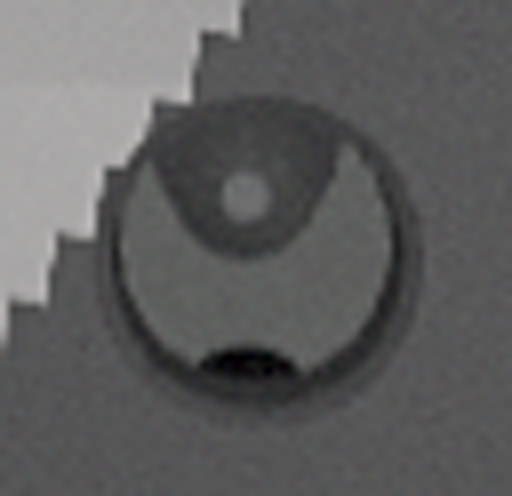

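The pin tip is at crop pixel (246,195), inside the hole centred at (262,250).

```bash
python3 - <<'E'
from h import *
c=cam("wrist");p,T=tool();f=lambda u,v:[(u/8+290,v/8+110)]
print(p,intool(c,f(262,250),.0006),intool(c,f(257,243),.0126),intool(c,f(246,195),p[2]-.086))
E
```

```text
[ 0.52379386 -0.17915563  0.11097814] [[55.98583207  2.14986357  0.6       ]] [[55.49555312  1.89908846 12.6       ]] [[57.63305747  1.21474634 24.97813798]]
```

```bash
python3 -m jog '[255,1.9,-0.8,0,0,255,0,0,0,0,255,0.1,0,7,0,255,0.1,-0.1,7,0,255,0.1,0,7,0,255,0.1,-0.1,7,0,255,0.2,0,7,0,255,0.1,0,7,0,255,0,0,0,0]'
python3 -c "
from h import *
print(get_obs()['force'],get_obs()['moment'],delta(.5208,-.1790,9.95,.0330))"
```

```text
time_s: 17.93
eef_pos: [0.5202, -0.1793, 0.0658]
ee_rot: [-0.274, 3.114, 0.012]
force: [-0.7, 0.0, -4.1]
finger_gap: 0.0499
finger_force: 63.2
[-0.6662577   0.04250371 -4.11988002] [-0.01459833  0.04785422 -0.0058238 ] ('tcp', array([ 0.5202, -0.1793,  0.0658]), 'yaw', np.float64(-169.94), 'shift', array([-0.2, -0. , 32.9]), 'roll', np.float64(0.11))
```

```bash
python3 -m jog '[255,0.1,0,7,0,255,0.1,-0.1,7,0,255,0.1,0,7,0,255,0.1,-0.1,6,0,255,0.1,0,4,0,255,0,0,0,0,255,0,0,0,0]'
python3 -c "
from h import *
print(get_obs()['force'],get_obs()['moment'],delta(.5208,-.1790,9.95,.0326))"
```

```text
time_s: 18.52
eef_pos: [0.5213, -0.1799, 0.0366]
ee_rot: [-0.274, 3.112, 0.01]
force: [0.3, -0.3, -3.3]
finger_gap: 0.0496
finger_force: 63.2
[ 0.25509354 -0.32974279 -3.27027739] [ 0.02609018 -0.06449108 -0.03288824] ('tcp', array([ 0.5213, -0.1799,  0.0366]), 'yaw', np.float64(-169.93), 'shift', array([0.4, 0.9, 4. ]), 'roll', np.float64(0.12))
```

```bash
python3 -m jog '[255,0,0,2,0,255,0,0,1,0,255,0,0,1,0,255,0,0,0,0,255,0,0,0,0]'
python3 -m jog '[180,0,0,0,0,150,0,0,0,0,120,0,0,0,0,80,0,0,0,0,0,0,0,0,0,0,0,0,0,0,0,0,0,-8,0,0,0,0,-20,0,0,0,0,-30,0,0,0,0,-35,0,0,0,0,-35,0,0,0,0,-20,0,0,0,0,0,0]'
python3 -c "
from h import *
c=cam('wrist','w7');print(tool()[1][:,2],get_obs()['joint_pos'],delta(.578,-.3607,2.4,.2))"
```

```text
time_s: 18.93
eef_pos: [0.5216, -0.1799, 0.033]
ee_rot: [-0.274, 3.111, 0.009]
force: [0.5, 0.3, -3.5]
finger_gap: 0.0495
finger_force: 63.2
time_s: 20.02
eef_pos: [0.5218, -0.1826, 0.1874]
ee_rot: [-0.274, 3.103, 0.0]
force: [-0.1, -0.1, 0.5]
finger_gap: 0.0853
finger_force: 0.0
[ 0.02372523  0.0042168  -0.99970962] [-0.48973019  0.27364431 -0.14354095  1.1346548   0.01488177 -0.66538705] ('tcp', array([ 0.5208, -0.182 ,  0.1847]), 'yaw', np.float64(-169.93), 'shift', array([ -25.4, -185.9,  -14.7]), 'roll', np.float64(7.67))
```

View pics/w7.png

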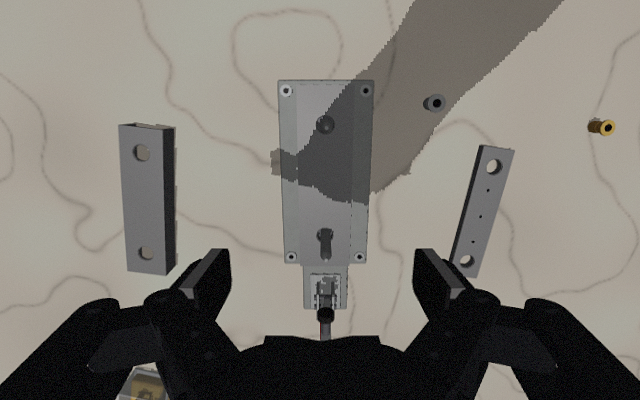

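The bar is seated over both pins. The channel holes are at (143,152) and (146,253), and the strip holes at (494,167) and (466,260).

```bash
python3 - <<'E'
from h import *
c=cam("wrist");P,l,a=pair(c,[(143,152),(146,253)],.024);print(P,l,a,pair(c,[(494,167),(466,260)],.01),pair(c,[(326,124),(326,242)],.032))
for z in (.19,.016):print(delta(P[0],P[1]-.001,a,z))
E
```

```text
[ 0.5758 -0.3551  0.024 ] 0.1094 2.11 (array([ 0.5301, -0.0057,  0.01  ]), np.float64(0.1073), np.float64(2.21)) (array([ 0.522 , -0.1761,  0.032 ]), np.float64(0.1168), np.float64(10.35))
('tcp', array([ 0.5197, -0.1814,  0.1825]), 'yaw', np.float64(-169.93), 'shift', array([ -24.9, -181.8,   -7.4]), 'roll', np.float64(7.96))
('tcp', array([ 0.5197, -0.1814,  0.1825]), 'yaw', np.float64(-169.93), 'shift', array([ -21.2, -182.2,  166.6]), 'roll', np.float64(7.96))
```

```bash
python3 -m jog '[0,-1.5,-12,0,0,0,-3,-26,0,0,0,-3,-26,0,0,0,-3,-26,0,0,0,-3,-26,0,0,0,-3,-26,0,0,0,-3,-26,0,0,0,-3,-16,0,4,0,0,0,0,4,0,0,0,0,0,0,0,0,0,0]'
python3 -c "
from h import *
print(delta(.577,-.358,2.3,.017))"
```

```text
time_s: 21.03
eef_pos: [0.5724, -0.3585, 0.1783]
ee_rot: [-0.058, 3.126, 0.015]
force: [0.1, -0.4, -0.4]
finger_gap: 0.0851
finger_force: 0.0
('tcp', array([ 0.5724, -0.3585,  0.1783]), 'yaw', np.float64(-177.86), 'shift', array([ -2.2,  -1.2, 161.4]), 'roll', np.float64(-0.16))
```

```bash
python3 -m jog '[0,-2,-1,15,-0.2,0,0,0,25,0,0,0,0,25,0,0,0,0,25,0,0,0,0,25,0,0,0,0,20,0,0,0,0,15,0,0,0,0,10,0,0,0,0,0,0,255,0,0,0,0,255,0,0,0,0,255,0,0,0,0,255,0,0,0,0,255,0,0,0,0,255,0,0,0,0]' 50
python3 -c "
from h import *
print(delta(.577,-.358,2.3,.017))"
python3 -m jog '[255,0,0,-3,0,255,0,0,-6,0,255,0,0,-12,0,255,0,0,-20,0,255,0,0,-25,0,255,0,0,-25,0,255,0,0,-25,0,255,0,0,-25,0,255,0,0,-20,0,255,0,0,-10,0,255,0,0,0,0,255,0,0,0,0]'
python3 - <<'E'
from h import *
c=cam("wrist","w8");g=cv2.cvtColor(c["image"],cv2.COLOR_RGB2HSV)[60:220,260:385]
print(delta(.5214,-.1799,9.95,.2))
for thr in (60,75,90,105,120):
  for inv in (0,1):
    m=cv2.threshold(cv2.GaussianBlur(g[...,2],(3,3),0),thr,255,inv)[1]
    for k in cv2.findContours(m,1,2)[0]:
        A=cv2.contourArea(k);(x,y),r=cv2.minEnclosingCircle(k)
        if A>500 and A>.75*np.pi*r*r and r<30:print(thr,inv,A,(round(x+260,1),round(y+60,1)),round(r,1))
E
```

```text
time_s: 22.28
eef_pos: [0.5792, -0.3589, 0.0226]
ee_rot: [-0.062, 3.121, 0.008]
force: [0.1, 0.3, 6.0]
finger_gap: 0.0425
finger_force: 52.0
('tcp', array([ 0.5792, -0.3589,  0.0226]), 'yaw', np.float64(-177.73), 'shift', array([2.2, 0.9, 5.5]), 'roll', np.float64(-0.03))
time_s: 23.28
eef_pos: [0.5751, -0.3593, 0.1917]
ee_rot: [-0.062, 3.123, 0.011]
force: [-0.1, 0.1, -3.5]
finger_gap: 0.0421
finger_force: 51.3
('tcp', array([ 0.5746, -0.3589,  0.1904]), 'yaw', np.float64(-177.74), 'shift', array([ 46. , 181. ,  -8.9]), 'roll', np.float64(-7.69))
75 1 1167.5 (321.0, 143.8) 19.9
75 1 1297.0 (321.4, 144.4) 21.1
90 0 1000.0 (321.0, 144.0) 18.4
90 1 1104.0 (321.0, 144.0) 19.3
105 0 948.0 (321.2, 144.0) 17.9
105 1 1050.0 (321.1, 144.0) 18.8
120 0 900.5 (321.3, 143.9) 17.4
120 1 999.5 (321.2, 144.0) 18.3
```

```bash
python3 -c "
from h import *
c=cam('wrist');print(intool(c,[(321.1,144)],-.0014),get_obs()['force'])"
python3 -m jog '[255,2,8,0,0,255,4,16,0,0,255,6,25,0,0,255,6,25,0,0,255,6,25,0,0,255,6,25,0,0,255,6,25,0,0,255,6,22,0,0,255,4,10,0,-2,255,0,0,0,-2,255,0,0,0,-2,255,0,0,0,-1.7,255,0,0,0,0,255,0,0,0,0]'
python3 -c "
from h import *
print(delta(.5214,-.1799,9.95,.125),get_obs()['force'])"
```

```text
[[54.57080801  1.17188862 -1.4       ]] [-0.52557827  0.18846889 -2.15894145]
time_s: 24.55
eef_pos: [0.5215, -0.1801, 0.1913]
ee_rot: [-0.271, 3.113, 0.01]
force: [-0.5, 0.2, -2.4]
finger_gap: 0.0426
finger_force: 51.3
('tcp', array([ 0.5215, -0.1801,  0.1913]), 'yaw', np.float64(-170.04), 'shift', array([ 1.3, -0.2, 66.2]), 'roll', np.float64(0.01)) [-0.48478656  0.16263899 -2.36531599]
```

```bash
python3 -m jog '[255,1,0,12,0,255,1,-0.1,20,0,255,0.5,0,20,0,255,0.3,-0.1,18,0,255,0.2,0,12,0,255,0,0,6,0,255,0,0,0,0,255,0,0,0,0]'
python3 -c "
from h import *
print(delta(.5200,-.1801,9.95,.0556),get_obs()['force'])
c=cam('wrist');g=cv2.cvtColor(c['image'],cv2.COLOR_RGB2BGR)
cv2.imwrite('pics/w9z.png',cv2.resize(g[110:172,290:354],None,fx=8,fy=8,interpolation=cv2.INTER_CUBIC))"
```

```text
time_s: 25.22
eef_pos: [0.5206, -0.1804, 0.1039]
ee_rot: [-0.271, 3.112, 0.01]
force: [-0.7, -0.0, -1.8]
finger_gap: 0.0424
finger_force: 51.2
('tcp', array([ 0.5206, -0.1804,  0.1039]), 'yaw', np.float64(-170.05), 'shift', array([ 1.4,  0.2, 48.3]), 'roll', np.float64(-0.0)) [-0.65804277 -0.00200997 -1.81971644]
```

View pics/w9z.png

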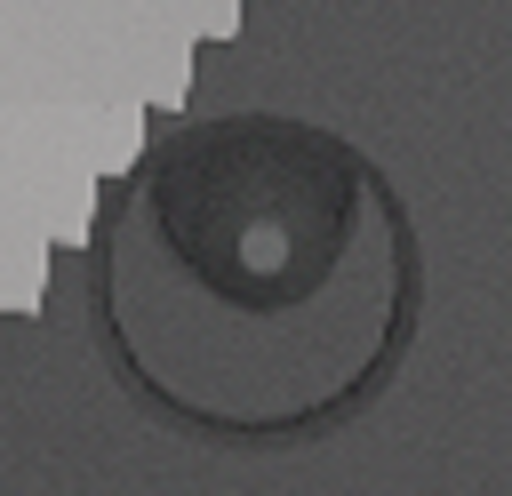

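The pin tip is at crop pixel (264,248) and the hole centre at (256,274), so they nearly line up.

```bash
python3 - <<'E'
from h import *
c=cam("wrist");p,T=tool();f=lambda u,v:[(u/8+290,v/8+110)]
print(p,intool(c,f(256,274),-.0014),intool(c,f(264,248),p[2]-.086))
E
```

```text
[ 0.52128786 -0.18071344  0.10489099] [[54.87031736  1.78299384 -1.4       ]] [[54.74759761  2.30686372 18.89098977]]
```

```bash
python3 -m jog '[255,0.1,0.2,6,0,255,0.1,0,7,0,255,0.1,0,7,0,255,0.1,0,7,0,255,0.1,0,7,0,255,0.1,0,6,0,255,0,0,2,0,255,0,0,0,0,255,0,0,0,0]'
python3 -c "
from h import *
print(delta(.5200,-.1799,9.95,.0546),get_obs()['force'])"
```

```text
time_s: 26.07
eef_pos: [0.5206, -0.1799, 0.0617]
ee_rot: [-0.271, 3.112, 0.01]
force: [-0.6, -0.3, -0.8]
finger_gap: 0.0422
finger_force: 51.3
('tcp', array([ 0.5206, -0.1799,  0.0617]), 'yaw', np.float64(-170.03), 'shift', array([0.8, 0. , 7.1]), 'roll', np.float64(0.02)) [-0.58346373 -0.31351948 -0.79844022]
```

```bash
python3 -m jog '[255,0,0,2,0,255,0,0,2,0,255,0,0,1,0,255,0,0,0,0,255,0,0,0,0]'
python3 -m jog '[255,0,0,1,0,255,0,0,0.5,0,255,0,0,0,0,255,0,0,0,0]'
```

```text
time_s: 26.48
eef_pos: [0.5207, -0.1798, 0.0569]
ee_rot: [-0.271, 3.112, 0.009]
force: [-0.2, -0.2, -1.8]
finger_gap: 0.0423
finger_force: 51.3
time_s: 26.82
eef_pos: [0.5208, -0.1798, 0.0554]
ee_rot: [-0.271, 3.112, 0.009]
force: [-0.6, -0.3, -1.7]
finger_gap: 0.0427
finger_force: 51.3
```

```bash
python3 -m jog '[180,0,0,0,0,150,0,0,0,0,120,0,0,0,0,80,0,0,0,0,0,0,0,0,0,0,0,0,0,0,0,0,0,-8,0,0,0,0,-20,0,0,0,0,-30,0,0,0,0,-35,0,0,0,0,-30,0,0,0,0,-15,0,0,0,0,0,0]'
python3 -c "
from h import *
print(delta(.531,-.005,2.8,.19),get_obs()['force'])
c=cam('wrist','w10');p=pix(c,[[.5197,-.1795,.056]])[0].astype(int);print(p)"
```

```text
time_s: 27.9
eef_pos: [0.5207, -0.1821, 0.1987]
ee_rot: [-0.271, 3.105, 0.002]
force: [0.5, -1.1, -0.3]
finger_gap: 0.085
finger_force: 0.0
('tcp', array([ 0.5207, -0.1821,  0.1987]), 'yaw', np.float64(-170.03), 'shift', array([-40.6, 172.6,   9.6]), 'roll', np.float64(7.17)) [ 0.4781627  -1.12110683 -0.2676255 ]
[323 185]
```

```bash
python3 -m jog '[0,-2,8,0,0,0,-4,16,2,0,0,-6,25,2,0,0,-6,25,2,0,0,-6,25,2,0,0,-6,25,2,0,0,-6,25,0,0,0,-4.6,18,0,2,0,0,6,0,3,0,0,0,0,2.2,0,0,0,0,0,0,0,0,0,0]'
python3 - <<'E'
from h import *
c=cam("wrist","w11");print(get_obs()["joint_pos"])
g=cv2.cvtColor(c["image"],cv2.COLOR_RGB2HSV)
m=(cv2.GaussianBlur(g[...,1],(5,5),0)<28).astype(np.uint8)*255;m[:,:240]=0;m[:,400:]=0;m[270:]=0
k=max(cv2.findContours(m,0,2)[0],key=cv2.contourArea);print(cv2.contourArea(k))
P=plane(c,k.reshape(-1,2),.01)[:,:2]*1e3;print(cv2.minAreaRect(P.astype(np.float32)));print(delta(.531,-.005,2.8,.011))
E
```

```text
time_s: 28.95
eef_pos: [0.5278, -0.0026, 0.1835]
ee_rot: [-0.078, 3.126, 0.012]
force: [-0.8, 0.0, 0.2]
finger_gap: 0.0854
finger_force: 0.0
[-0.16358418  0.23424155 -0.19813799  1.12454614  0.01025438 -0.21304171]
28935.0
((495.49365234375, -3.1971435546875), (266.91107177734375, 178.9486846923828), 2.7096807956695557)
('tcp', array([ 0.528 , -0.003 ,  0.1838]), 'yaw', np.float64(-177.17), 'shift', array([ -0.2,  -3.3, 172.8]), 'roll', np.float64(0.03))
```

```bash
python3 -m jog '[0,0,-2,15,0,0,0,-1,25,0,0,0,-0.3,25,0,0,0,0,25,0,0,0,0,25,0,0,0,0,20,0,0,0,0,15,0,0,0,0,12,0,0,0,0,6,0,0,0,0,0,0,0,0,0,0,0]'
python3 -c "
from h import *
print(delta(.531,-.005,2.8,.011),get_obs()['force'])"
```

```text
time_s: 29.92
eef_pos: [0.5317, -0.0056, 0.0168]
ee_rot: [-0.075, 3.124, 0.011]
force: [0.6, 0.3, -0.0]
finger_gap: 0.0853
finger_force: 0.0
('tcp', array([ 0.5317, -0.0056,  0.0168]), 'yaw', np.float64(-177.25), 'shift', array([0.8, 0.6, 5.8]), 'roll', np.float64(-0.05)) [ 0.59648974  0.34563027 -0.02610186]
```

```bash
python3 -m jog '[0,0,0,3,0,0,0,0,2.5,0,255,0,0,0,0,255,0,0,0,0,255,0,0,0,0,255,0,0,0,0,255,0,0,0,0,255,0,0,0,0,255,0,0,0,0]' 50
python3 -m jog '[255,0,0,-3,0,255,0,0,-6,0,255,0,0,-12,0,255,0,0,-20,0,255,0,0,-25,0,255,0,0,-25,0,255,0,0,-25,0,255,0,0,-25,0,255,0,0,-25,0,255,0,0,-20,0,255,0,0,0,0,255,0,0,0,0]'
python3 - <<'E'
from h import *
c=cam("wrist","w12");g=cv2.cvtColor(c["image"],cv2.COLOR_RGB2HSV)[60:220,260:385]
print(delta(.5214,-.1799,9.95,.2))
for thr in (60,75,90,105,120):
  for inv in (0,1):
    m=cv2.threshold(cv2.GaussianBlur(g[...,2],(3,3),0),thr,255,inv)[1]
    for k in cv2.findContours(m,1,2)[0]:
        A=cv2.contourArea(k);(x,y),r=cv2.minEnclosingCircle(k)
        if A>500 and A>.75*np.pi*r*r and r<30:print(thr,inv,A,(round(x+260,1),round(y+60,1)),round(r,1),intool(c,[(x+260,y+60)],.0015))
E
```

```text
time_s: 30.67
eef_pos: [0.5323, -0.0054, 0.012]
ee_rot: [-0.076, 3.122, 0.011]
force: [-0.3, -0.3, 6.0]
finger_gap: 0.032
finger_force: 50.0
time_s: 31.67
eef_pos: [0.5294, -0.0069, 0.1983]
ee_rot: [-0.076, 3.121, 0.01]
force: [-0.4, 0.5, -1.4]
finger_gap: 0.0322
finger_force: 49.8
('tcp', array([ 0.5285, -0.0067,  0.197 ]), 'yaw', np.float64(-177.24), 'shift', array([  15.4, -172.6,   -4.5]), 'roll', np.float64(-7.19))
75 1 996.0 (320.8, 142.9) 18.5 [[54.090434    1.03272847  1.5       ]]
75 1 1254.5 (321.2, 145.3) 20.6 [[53.03700924  1.22768109  1.5       ]]
90 0 850.5 (320.6, 143.2) 17.2 [[53.99027186  0.98187566  1.5       ]]
90 1 947.5 (320.6, 143.2) 18.1 [[53.98338178  0.9784727   1.5       ]]
105 0 801.0 (320.7, 143.1) 16.8 [[54.00783841  0.99611192  1.5       ]]
105 1 895.0 (320.7, 143.3) 17.7 [[53.92165328  0.98672352  1.5       ]]
120 1 681.5 (319.1, 143.8) 16.9 [[53.70065273  0.29335924  1.5       ]]
```

```bash
python3 -m jog '[255,1,-8,0,0,255,1.5,-16,0,0,255,2,-25,0,0,255,2,-25,0,0,255,2,-25,0,0,255,2,-25,0,0,255,2,-25,0,0,255,2,-18,0,-2,255,0,-5,0,-3,255,0,0,0,-2.2,255,0,0,0,0,255,0,0,0,0]'
python3 -c "
from h import *
for z in (.108,.069): print(delta(.5198,-.1800,9.95,z),get_obs()['force'])"
```

```text
time_s: 32.72
eef_pos: [0.5218, -0.1794, 0.1944]
ee_rot: [-0.269, 3.114, 0.012]
force: [-0.1, -0.5, -1.6]
finger_gap: 0.0322
finger_force: 49.8
('tcp', array([ 0.5218, -0.1794,  0.1944]), 'yaw', np.float64(-170.13), 'shift', array([ 3.4, -0.8, 86.3]), 'roll', np.float64(-0.08)) [-0.0709864  -0.52140515 -1.60223594]
('tcp', array([ 0.5218, -0.1794,  0.1944]), 'yaw', np.float64(-170.13), 'shift', array([  4.1,  -1.1, 125.3]), 'roll', np.float64(-0.08)) [-0.0709864  -0.52140515 -1.60223594]
```

```bash
python3 -m jog '[255,1,-0.4,12,0,255,1,-0.2,20,0,255,0.6,-0.2,20,0,255,0.4,0,18,0,255,0.2,0,10,0,255,0.2,0,4,0,255,0,0,0,0,255,0,0,0,0]'
python3 - <<'E'
from h import *
print(delta(.5198,-.1800,9.95,.07),get_obs()['force'])
c=cam('wrist','w13');p,T=tool()
# expected tip pixel, by bias-free guess, and bright tip blob inside the hole
g=cv2.cvtColor(c["image"],cv2.COLOR_RGB2GRAY)[110:172,290:354]
cv2.imwrite('pics/w13z.png',cv2.resize(g,None,fx=8,fy=8,interpolation=cv2.INTER_CUBIC))
b=cv2.GaussianBlur(g,(3,3),0);print(b[14:48:2,16:48:2])
E
```

```text
time_s: 33.38
eef_pos: [0.5213, -0.18, 0.1124]
ee_rot: [-0.271, 3.111, 0.009]
force: [0.3, -0.7, -0.2]
finger_gap: 0.032
finger_force: 49.8
('tcp', array([ 0.5213, -0.18  ,  0.1124]), 'yaw', np.float64(-170.03), 'shift', array([ 2.3,  0.1, 42.4]), 'roll', np.float64(0.02)) [ 0.28461047 -0.68645007 -0.22547689]
[[155 156 148  86  79  78  78  76  76  77  78  79  79  80  79  79]
 [125 115 120  77  72  66  62  60  62  62  64  69  77  79  79  81]
 [ 98  76  72  64  59  57  60  59  60  60  58  58  60  68  78  80]
 [ 96  70  59  56  56  55  60  64  64  61  57  55  56  55  64  77]
 [ 80  62  51  54  53  55  61  64  65  63  63  59  55  52  57  64]
 [ 62  61  53  55  52  55  60  68  76  70  65  59  54  50  59  60]
 [ 68  62  59  52  50  53  60  86  96  88  66  60  57  60  59  60]
 [ 71  66  65  55  52  53  57  89  98  91  63  59  57  64  61  73]
 [ 77  70  66  63  51  52  54  68  79  69  59  58  64  68  64  77]
 [ 78  75  65  70  68  54  48  51  53  55  57  62  72  61  74  80]
 [ 78  77  73  63  71  71  62  56  54  61  65  68  62  70  79  80]
 [ 77  78  78  74  65  66  68  68  67  67  63  64  71  77  77  79]
 [ 75  77  78  77  76  72  65  63  64  65  69  76  78  78  77  78]
 [ 66  77  77  78  78  78  77  77  75  76  78  78  78  78  79  68]
 [ 52  75  78  78  77  78  78  78  79  78  78  78  78  77  78  50]
 [ 46  60  77  76  77  77  76  78  78  78  77  78  77  78  62  41]
 [ 59  45  63  74  76  77  77  77  77  78  80  80  77  67  42  53]]
```

```bash
python3 - <<'E'
from h import *
c=cam("wrist");p,T=tool();print(p,intool(c,[(320.7,143.2)],.002),intool(c,[(322,137.1)],p[2]-.086),delta(.5198,-.1800,9.95,.07))
E
```

```text
[ 0.52186299 -0.1803477   0.113105  ] [[54.94379143  1.21006659  2.        ]] [[56.04074103  1.81586169 27.10500027]] ('tcp', array([ 0.5219, -0.1803,  0.1131]), 'yaw', np.float64(-170.03), 'shift', array([ 2.8,  0.6, 43.1]), 'roll', np.float64(0.02))
```

```bash
python3 -m jog '[255,1.3,0.4,0,0,255,0,0,5,0,255,0.1,0,6,0,255,0.1,0,7,0,255,0.1,0,7,0,255,0.1,0,7,0,255,0.1,0,4,0,255,0,0,0,0,255,0,0,0,0]'
python3 -c "
from h import *
print(delta(.5198,-.1800,9.95,.068),get_obs()['force'])"
```

```text
time_s: 34.23
eef_pos: [0.5195, -0.1795, 0.0754]
ee_rot: [-0.271, 3.113, 0.01]
force: [0.5, 0.2, -1.1]
finger_gap: 0.032
finger_force: 49.8
('tcp', array([ 0.5195, -0.1795,  0.0754]), 'yaw', np.float64(-170.04), 'shift', array([-0.1, -0.6,  7.4]), 'roll', np.float64(0.01)) [ 0.52659983  0.17628643 -1.1321205 ]
```

```bash
python3 -m jog '[255,0,0,2,0,255,0,0,2,0,255,0,0,2,0,255,0,0,0.7,0,255,0,0,0,0,255,0,0,0,0]'
python3 -m jog '[200,0,0,0,0,180,0,0,0,0,150,0,0,0,0,120,0,0,0,0,80,0,0,0,0,0,0,0,0,0,0,0,0,0,0,0,0,0,-8,0,0,0,0,-20,0,0,0,0,-30,0,0,0,0,-35,0,0,0,0,-25,0,0,0,0,-10,0,0,0,0,0,0]'
python3 -c "
from h import *
print(delta(.5386,.3647,-8.6,.19),get_obs()['force'],get_obs()['joint_pos'])"
```

```text
time_s: 34.73
eef_pos: [0.5199, -0.1795, 0.0692]
ee_rot: [-0.271, 3.112, 0.009]
force: [-0.4, 0.9, -1.7]
finger_gap: 0.0319
finger_force: 49.8
time_s: 35.9
eef_pos: [0.5193, -0.1814, 0.2007]
ee_rot: [-0.271, 3.106, 0.004]
force: [1.2, -0.5, -0.5]
finger_gap: 0.0854
finger_force: 0.0
('tcp', array([ 0.5193, -0.1814,  0.2007]), 'yaw', np.float64(-170.03), 'shift', array([-113.2,  534.5,   13.6]), 'roll', np.float64(18.57)) [ 1.17109278 -0.47837892 -0.54645136] [-0.48999135  0.26328606 -0.11750835  1.17186883  0.01485188 -0.66385808]
```

```bash
python3 -m jog '[0,-3,14,0,0,0,-6,28,0,0,0,-6,28,0,0,0,-6,28,0,0,0,-6,28,0,0,0,-6,28,0,0,0,-6,28,0,0,0,-6,28,0,0,0,-6,28,0,0,0,-6,28,0,0,0,-6,28,0,0,0,-6,28,0,0,0,-6,28,0,0,0,-6,28,0,0,0,-6,28,0,0,0,-6,28,0,0,0,-6,28,0,0,0,-6,28,0,0,0,-6,28,0,0,0,-2,14,0,0]'
python3 -m jog '[0,0,0,0,6,0,0,0,0,6,0,0,0,0,6.5,0,0,0,0,0,0,0,0,0,0]'
python3 - <<'E'
from h import *
c=cam("wrist","w14");print(delta(.5386,.3647,-8.6,.012));g=cv2.cvtColor(c["image"],cv2.COLOR_RGB2BGR);print(pix(c,[[.5386,.3647,.012]]))
cv2.imwrite("pics/w14z.png",cv2.resize(g[60:300,240:400],None,fx=2.5,fy=2.5,interpolation=cv2.INTER_CUBIC))
E
```

```text
time_s: 37.57
eef_pos: [0.5349, 0.366, 0.1986]
ee_rot: [-0.276, 3.115, 0.009]
force: [-0.1, -0.4, 0.8]
finger_gap: 0.086
finger_force: 0.0
time_s: 37.98
eef_pos: [0.5358, 0.3627, 0.2]
ee_rot: [0.228, 3.119, 0.011]
force: [-0.4, 0.3, -0.4]
finger_gap: 0.0853
finger_force: 0.0
('tcp', array([0.5361, 0.3626, 0.2004]), 'yaw', np.float64(171.63), 'shift', array([  0.5,   0.8, 188.4]), 'roll', np.float64(0.23))
[[320.79685683 180.71794049]]
```

View pics/w14z.png

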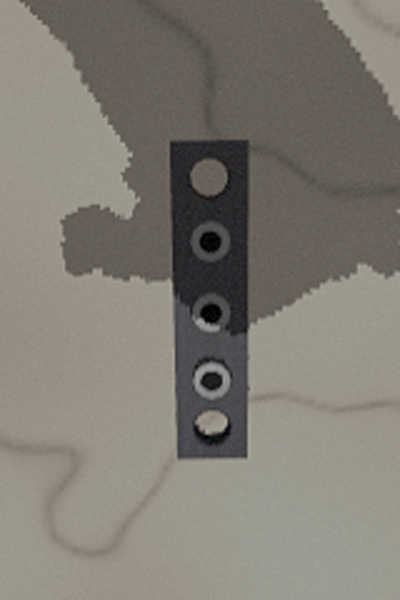

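The template holes are at crop pixels (209,177) and (212,428), with the bushes up.

```bash
python3 - <<'E'
from h import *
c=cam("wrist");P,l,a=pair(c,np.array([(209,177),(212,428)])/2.5+[240,60],.012);print(P,l,a,delta(P[0],P[1]-.0015,a,.012))
E
python3 -m jog '[0,0,-0.3,15,0,0,0.2,-0.3,25,0,0,0.2,0,25,0,0,0.2,0,25,0,0,0.2,0,25,0,0,0.2,0,25,0,0,0,0,20,0,0,0,0,14,0,0,0,0,8,0,0,0,0,0,0,0,0,0,0,0]'
python3 -c "
from h import *
print(delta(.5386,.3633,-8.6,.012),get_obs()['force'])"
```

```text
[0.5424 0.368  0.012 ] 0.111 -7.51 ('tcp', array([0.5363, 0.3627, 0.2007]), 'yaw', np.float64(171.6), 'shift', array([ -2.7,   3. , 188.8]), 'roll', np.float64(-0.89))
time_s: 39.0
eef_pos: [0.5389, 0.3637, 0.0196]
ee_rot: [0.232, 3.116, 0.013]
force: [-0.6, 0.3, 1.6]
finger_gap: 0.0854
finger_force: 0.0
('tcp', array([0.5389, 0.3637, 0.0196]), 'yaw', np.float64(171.5), 'shift', array([ 0.4, -0.6,  7.6]), 'roll', np.float64(0.1)) [-0.59155296  0.25357367  1.62926631]
```

```bash
python3 -m jog '[0,-3,2.5,3,-0.9,0,0,0,3,0,0,0,0,1.5,0,0,0,0,0,0,255,0,0,0,0,255,0,0,0,0,255,0,0,0,0,255,0,0,0,0,255,0,0,0,0,255,0,0,0,0,255,0,0,0,0]' 70
python3 -m jog '[255,0,0,-3,0,255,0,0,-6,0,255,0,0,-12,0,255,0,0,-20,0,255,0,0,-25,0,255,0,0,-25,0,255,0,0,-25,0,255,0,0,-25,0,255,0,0,-25,0,255,0,0,-20,0,255,0,0,0,0,255,0,0,0,0]'
python3 - <<'E'
from h import *
c=cam("wrist","w15");g=cv2.cvtColor(c["image"],cv2.COLOR_RGB2HSV)[60:220,260:385]
print(delta(.5200,-.1800,9.95,.2))
for thr in (60,75,90,105,120):
  for inv in (0,1):
    m=cv2.threshold(cv2.GaussianBlur(g[...,2],(3,3),0),thr,255,inv)[1]
    for k in cv2.findContours(m,1,2)[0]:
        A=cv2.contourArea(k);(x,y),r=cv2.minEnclosingCircle(k)
        if A>400 and A>.75*np.pi*r*r and r<30:print(thr,inv,A,(round(x+260,1),round(y+60,1)),round(r,1),intool(c,[(x+260,y+60)],.0005))
E
```

```text
time_s: 39.92
eef_pos: [0.5426, 0.366, 0.0127]
ee_rot: [0.208, 3.117, 0.014]
force: [-1.4, -0.7, 3.1]
finger_gap: 0.0299
finger_force: 70.1
time_s: 40.92
eef_pos: [0.5398, 0.365, 0.1996]
ee_rot: [0.208, 3.115, 0.016]
force: [-0.4, -0.2, -4.5]
finger_gap: 0.0299
finger_force: 69.7
('tcp', array([0.5389, 0.3645, 0.1977]), 'yaw', np.float64(172.37), 'shift', array([ -53.6, -542.1,   -6.6]), 'roll', np.float64(-17.58))
60 0 1075.0 (322.0, 202.0) 19.3 [[27.28230386  2.56378507  0.5       ]]
60 0 892.0 (321.4, 139.1) 17.5 [[56.16038692  2.29952847  0.5       ]]
60 1 992.0 (321.3, 139.1) 18.4 [[56.16005571  2.26021651  0.5       ]]
75 0 991.0 (321.8, 201.6) 18.4 [[27.45735797  2.48752353  0.5       ]]
75 0 855.0 (321.3, 139.1) 17.0 [[56.13780898  2.22969908  0.5       ]]
75 1 951.0 (321.2, 139.2) 18.0 [[56.10652613  2.19966846  0.5       ]]
90 0 450.5 (321.7, 202.5) 12.5 [[27.00684436  2.45314992  0.5       ]]
90 0 873.0 (321.8, 201.6) 17.5 [[27.46178203  2.48157371  0.5       ]]
90 0 813.5 (321.3, 139.3) 16.7 [[56.06666559  2.22921687  0.5       ]]
90 1 908.5 (321.2, 139.2) 17.5 [[56.11452448  2.21970298  0.5       ]]
105 0 772.0 (321.4, 139.1) 16.2 [[56.12611169  2.27182441  0.5       ]]
105 1 864.0 (321.4, 139.1) 17.1 [[56.1433647   2.27114059  0.5       ]]
120 0 604.5 (321.4, 138.9) 15.4 [[56.22009185  2.28742084  0.5       ]]
120 1 720.0 (321.3, 138.8) 16.4 [[56.27940931  2.25888249  0.5       ]]
```

```bash
python3 -m jog '[255,-1.5,-14,0,0,255,-2.8,-28,0,0,255,-2.8,-28,0,0,255,-2.8,-28,0,0,255,-2.8,-28,0,0,255,-2.8,-28,0,0,255,-2.8,-28,0,0,255,-2.8,-28,0,0,255,-2.8,-28,0,0,255,-2.8,-28,0,0,255,-2.8,-28,0,0,255,-2.8,-28,0,0,255,-2.8,-28,0,0,255,-2.8,-28,0,0,255,-2.8,-28,0,0,255,-2.8,-28,0,0,255,-2.8,-28,0,0,255,-2.8,-28,0,0,255,-2.8,-28,0,0,255,-1.5,-20,0,0]'
python3 -m jog '[255,0,0,0,-6,255,0,0,0,-6,255,0,0,0,-5.5,255,0,0,0,0,255,0,0,0,0]'
python3 -c "
from h import *
for z in (.112,.08): print(delta(.5216,-.1798,9.95,z),get_obs()['force'])"
```

```text
time_s: 42.63
eef_pos: [0.5193, -0.1775, 0.1913]
ee_rot: [0.21, 3.121, 0.015]
force: [1.1, -0.1, -5.2]
finger_gap: 0.0295
finger_force: 70.0
time_s: 43.05
eef_pos: [0.5196, -0.1752, 0.1919]
ee_rot: [-0.265, 3.115, 0.012]
force: [0.7, 1.0, -4.0]
finger_gap: 0.0295
finger_force: 70.1
('tcp', array([ 0.5196, -0.1752,  0.1919]), 'yaw', np.float64(-170.3), 'shift', array([ 0.1, -5.4, 79.9]), 'roll', np.float64(-0.25)) [ 0.71370247  1.04902115 -3.99907769]
('tcp', array([ 0.5196, -0.1752,  0.1919]), 'yaw', np.float64(-170.3), 'shift', array([  0.6,  -5.6, 111.9]), 'roll', np.float64(-0.25)) [ 0.71370247  1.04902115 -3.99907769]
```

```bash
python3 -m jog '[255,0,-3,12,-0.2,255,0,-2.2,18,0,255,0,0,18,0,255,0,0,16,0,255,0.1,0,10,0,255,0,0,6,0,255,0,0,0,0,255,0,0,0,0]'
python3 - <<'E'
from h import *
c=cam('wrist','w16');p,T=tool();print(delta(.5216,-.1798,9.95,.08),get_obs()['force'])
g=cv2.GaussianBlur(cv2.cvtColor(c["image"],cv2.COLOR_RGB2GRAY),(3,3),0)[120:158,304:340]
print(g[::2,::2]);print(intool(c,[(321.3,139.1)],.0005))
E
```

```text
time_s: 43.72
eef_pos: [0.5229, -0.1802, 0.1138]
ee_rot: [-0.273, 3.112, 0.009]
force: [0.4, -0.0, -3.5]
finger_gap: 0.029
finger_force: 70.0
('tcp', array([ 0.5234, -0.1804,  0.1144]), 'yaw', np.float64(-169.96), 'shift', array([ 2.3,  0.8, 34.4]), 'roll', np.float64(0.09)) [ 0.34969396  0.92267897 -3.65490769]
[[109 111 108 110  67  55  58  52  50  51  51  51  55  55  57  55  56  55]
 [111 110 109 111  67  50  46  46  46  45  43  42  46  51  54  55  56  56]
 [111 110 109  81  49  48  51  57  57  59  57  53  50  45  45  50  55  56]
 [111 105  77  46  53  57  57  60  62  62  64  61  58  55  49  42  48  57]
 [109  66  51  52  56  57  55  59  63  65  67  65  62  58  54  46  41  52]
 [ 88  52  61  54  54  55  57  61  66  71  71  68  62  58  52  58  41  44]
 [ 61  57  66  58  56  54  55  60  71  93  93  72  65  60  54  65  44  39]
 [ 47  73  66  59  59  55  54  58  76 102 102  79  63  62  60  64  52  46]
 [ 46  78  70  58  62  55  53  55  66  94  91  68  62  61  68  57  56  49]
 [ 45  82  75  60  69  61  51  51  53  60  61  60  60  64  68  48  64  60]
 [ 43  82  79  68  60  73  67  56  51  53  56  59  66  75  53  56  72  62]
 [ 39  77  80  76  61  57  70  76  69  67  69  72  69  52  50  67  81  51]
 [ 38  72  81  81  74  63  54  57  62  65  60  54  51  57  69  79  81  37]
 [ 37  51  80  81  81  77  71  64  57  55  57  58  67  73  80  82  71  28]
 [ 46  36  74  81  81  81  81  78  76  74  75  76  79  81  81  79  48  31]
 [ 46  35  47  78  82  79  79  80  80  81  81  80  79  81  81  62  27  39]
 [ 50  44  27  53  77  81  79  79  81  81  80  79  81  81  67  33  32  46]
 [ 54  47  42  30  42  63  77  80  80  83  80  78  68  46  31  34  43  49]
 [ 55  52  48  42  33  32  39  51  59  60  54  45  31  27  38  43  47  55]]
[[57.09846829  1.67068575  0.5       ]]
```

```bash
python3 - <<'E'
from h import *
c=cam("wrist");p,T=tool();print(p,intool(c,[(321.5,139.1)],.0005),intool(c,[(323,134)],p[2]-.086),delta(.5216,-.1798,9.95,.08))
E
```

```text
[ 0.52360455 -0.18055412  0.11473552] [[56.90041773  1.58523448  0.5       ]] [[57.60981661  2.364173   28.73551788]] ('tcp', array([ 0.5236, -0.1806,  0.1147]), 'yaw', np.float64(-169.95), 'shift', array([ 2.5,  1. , 34.7]), 'roll', np.float64(0.1))
```

```bash
python3 -m jog '[255,1.2,0.6,0,0,255,0,0,5,0,255,0.1,0,6,0,255,0.1,0,6,0,255,0.1,0,6,0,255,0.1,0,5,0,255,0,0,0,0,255,0,0,0,0]'
python3 -c "
from h import *
print(delta(.5216,-.1798,9.95,.079),get_obs()['force'],get_obs()['moment'])"
```

```text
time_s: 44.48
eef_pos: [0.5212, -0.1795, 0.085]
ee_rot: [-0.274, 3.113, 0.01]
force: [-0.1, 0.2, -4.4]
finger_gap: 0.0294
finger_force: 70.0
('tcp', array([ 0.5212, -0.1795,  0.085 ]), 'yaw', np.float64(-169.94), 'shift', array([-0.2, -0.4,  6. ]), 'roll', np.float64(0.11)) [-0.14312263  0.15792655 -4.38776198] [-0.048009   -0.00042264 -0.03853323]
```

```bash
python3 -m jog '[255,0,0,2,0,255,0,0,2,0,255,0,0,1.3,0,255,0,0,0,0,255,0,0,0,0]'
python3 -m jog '[200,0,0,0,0,180,0,0,0,0,150,0,0,0,0,120,0,0,0,0,80,0,0,0,0,0,0,0,0,0,0,0,0,0,0,0,0,0,-8,0,0,0,0,-20,0,0,0,0,-30,0,0,0,0,-35,0,0,0,0,-25,0,0,0,0,-10,0,0,0,0,0,0]'
python3 - <<'E'
from h import *
c=cam("wrist");s=cam("side")
a=cv2.cvtColor(c["image"],cv2.COLOR_RGB2BGR)[50:330,230:420];b=cv2.cvtColor(s["image"],cv2.COLOR_RGB2BGR)[90:250,230:400]
a=cv2.resize(a,(380,560));b=cv2.resize(b,(405,381));im=np.zeros((560,790,3),np.uint8);im[:,:380]=a;im[:381,385:]=b;cv2.imwrite("pics/end.png",im)
E
```

```text
time_s: 44.9
eef_pos: [0.5218, -0.1797, 0.0804]
ee_rot: [-0.274, 3.112, 0.009]
force: [-0.8, 0.2, -3.6]
finger_gap: 0.0293
finger_force: 70.1
time_s: 46.07
eef_pos: [0.5212, -0.1816, 0.2119]
ee_rot: [-0.274, 3.106, 0.004]
force: [0.7, -0.2, -0.9]
finger_gap: 0.0853
finger_force: 0.0
```

View pics/end.png

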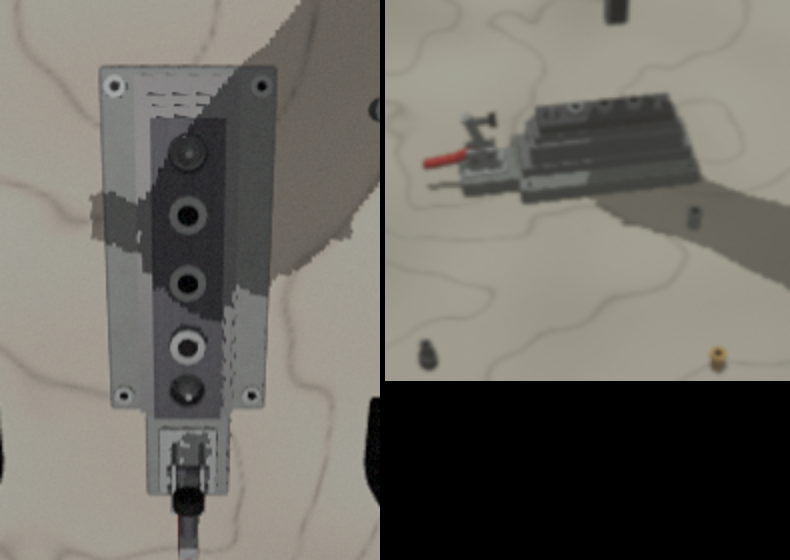

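The stack lies flat with both pins through the template holes (188,153) and (188,388). All three bystanders are standing and the gripper is clear.

```bash
python3 -c "
from rig import *
print(job_done())"
```

```text
the job is handed in; nothing more can be done
None
```

The drilling stack is made up on the jig in the right order and handed in after about 46 s. The last pictures show it flat over both pins with the rivet nuts and nosepiece still standing; the judge returned no verdict.

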